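# Index the activity turntable to its next station

## Robot

A 6-joint arm with a two-finger parallel gripper is mounted at the origin on the work surface. World frame = base frame: x ahead of the robot, y to its left, z up, the work surface at z = 0. Lengths are in m, angles in degrees, forces in N, time in s.
With the tool pointing down it reaches from about 0.4 to 0.825 m from the base axis. Payload 7 kg.
Tool frame: the origin (TCP) lies at the very end of the fingers, on their centre line; the grasp point (between the pads) lies 19 mm behind it (ctrl.grip_depth is the distance from the TCP to the grasp point, in m); z points along the fingers, y is the line along which they close (so a half turn about z gives the same grasp; the last joint's range is limited). The gripper opens to 88 mm and grips with 3 to 60 N. Pads are 19 mm wide; open, the fingers measure 130 mm over their backs; the gripper's body (78 mm by 193 mm) begins 47 mm behind the grasp point.
Start: joints at [90.934, 20.546, 0.682, 0, -70.136, -16.507], TCP at [0.181, 0.65, 0.227] pointing down, gripper open.
Joint ranges: [-176.03, 176.03], [-82.01, 121.73], [-58.28, 71.71], [-173.87, 95.51], [-174.79, -0.11], [-173.66, 173.66]. Speed limits (degrees/s): [136.94, 136.94, 172.46, 180, 180, 180].

## Interface

Orientations are given as [roll, pitch, yaw] about the fixed x, y, z axes, in that order (R = Rz(yaw) Ry(pitch) Rx(roll)).
In Python, from plant import get_obs, eyes, ctrl, spotter gives the robot as it stands.
- The arm moves only by the shell command python3 -m crank 'ROWS'. ROWS is JSON, one flat list of numbers, 7 for each row, row after row: the turn, a rotation vector about the tool's x, y, z in rad, then the shift along the tool's x, y, z in mm, then the opening, from 0 (shut) to 1 (fully open). A call has 1 to 5 rows; each row shifts and turns the commanded pose from where the row before left it, along the tool's axes as they then stand; what a row does not reach is not made up. A row lasts 1/8 s, in which the tool goes at most 62.5 mm and 10.7 degrees, less where a joint would pass 70% of its speed; a pose out of reach is approached as far as the arm can. A call is refused whole if a number of a shift passes 62.5 or a number of a turn 0.188, either way. A call with a gripper value outside its range is refused whole. The fingers move at their own pace and stop on an object; the grip force is fixed at half the most. Time passes only in rows, so rows that do not move let the fingers close. It gives the time, the measured TCP pose, the force, the opening and the grip force at its end, in the units of the state.
- get_obs(): the state, without advancing time (a new reading comes with each control period).
- eyes.snapshot(name): name is "scene" or "top"; returns the picture (400x640x3 uint8, blue, green, red); there is no depth.
- eyes.camera_model(name): a dict with "fx", "fy", "cx", "cy" (pixels), "extrinsics" (4x4, takes a point from camera to world coordinates). Camera axes: x right, y down, z forward; pixel columns grow to the right and rows downward; lengths in m; the calibration is good to about 2 mm. A picture is of the moment at which its call begins. camera_model takes no time and is no camera call.
- ctrl.close_job(): hands the job in; it is judged then, once.
Trained networks look in the newest picture that a camera, given by its name, has taken for a name from the list of things; names that differ only in an ending like _2 or _b are one class to them, and where a whole thing is asked for, a point or a joint stands for the part that bears it (a point fixed in the world has none). Each returns a list of dicts, best first, with "p" (0 to 1); they miss things now and then, are a little off and sometimes report something else, mostly with a low value. They report only what shows in the picture. A call takes as long as a camera call.
- spotter.outline_of(camera, target): "region" (400x640 bool, what is visible of it) and "rect" ([left, top, width, height] in pixels, round what is visible of it).
- spotter.place_of(camera, target): "location" ([column, row] in pixels: a listed point, or the origin of a listed thing).
The state is a dict: "clock": time; "joint_pos": joint angles; "qvel": joint speeds; "tau": joint torques, N m; "tool_pos": TCP position; "orientation": TCP orientation; "force": force on the tool from outside, world axes, zero at the start; "moment": the same for the moment, N m; "opening": finger opening in m; "gripper_force": force on a finger pad.
Only numpy, scipy, OpenCV 4.12 (cv2) and the standard library are available. Lean on these libraries where they do the work, as an engineer would, in place of code of your own. Each camera call takes 0.05 s, during which the arm holds its last target. There are 200 camera calls.

## Task

The small wooden turntable on the grey activity board is locked by a sprung pin under a black pull knob. Pull the knob up, swing the turntable clockwise (seen from above) by the knob, and let the pin drop fully home into the next hole, which you have to feel for as the pin rides along the ring. Go gently: do not force the pin against the ring or the side of a hole, leave the other toys and tools where they are, and let go at the end.

Things in the scene. Friction and masses are not known exactly. Their poses are not given: they have to be found in the camera images.
- axis (a point): Vertical turning axis of the turntable, at the height of the index ring's top, 24 mm above the table. Turntable: 140 mm plywood cog wheel, top 26 mm above the table, carrying a steel bell dome, a wooden roller and a black spinner (all below 62 mm above the table).
- knob_center (a point): Centre of the black pull knob: upright cylinder, 26 mm diameter, 28 mm high, 90 mm from the axis on a 24 mm wide steel arm sticking out from the turntable. With the pin home the centre is 57 mm above the table, underside 43 mm, top 71 mm; a 20 mm bushing and the arm below it reach 41 mm. It goes up with the pin and round with the turntable.
- plunger (a joint): Lift of the pin, m: 0 = home in a hole, 0.008 = riding on top of the ring, 0.014 = stop. A spring pushes it down with 6 N at 0 to 9 N at 0.014. It must be lifted more than 0.008 to leave a hole, and snaps down by itself over a hole if nothing holds the knob up (a hard sideways push on the knob can hold it by friction). Noise about 1 mm.
- turntable (a joint): Angle of the turntable, rad, growing clockwise seen from above; 0 = start, pin in the present hole. Stops at -0.9 and 1.22. The next hole clockwise is adjustable and not measured: somewhere from 0.66 to 1.10 rad, the only hole on that side. Stays where it is left; turning it takes 1 to 3 N at the knob, some 2 N more with the pin riding on the ring.
- board: Grey board 360 mm square, 12 mm thick, fixed on the table; origin under its centre, on the turntable axis. On it a flat aluminium index ring, 76 to 108 mm from the axis, its top 24 mm above the table, with square 14 mm holes on the pin's circle of 90 mm radius: the present one, the next one clockwise, and another the other way (not wanted).
- pull_knob: The pull knob with its pin (flat-ended, 10 mm diameter, so about 2 mm of play to each side in a hole); origin at the pin's foot, 41 mm below the knob's centre, z up. Keep the force of the pin on the ring and on the sides of its holes well below 30 N (the spring alone presses with 6 to 9 N).
- star: Bystander: flat wooden star, 52 mm across, 10 mm thick, lying on the far left part of the board. Origin centre of underside.
- spinner: Bystander: black three-lobed finger spinner, 84 mm across, 10 mm thick, lying on the far right part of the board. Origin centre of underside.
- spare_cog: Bystander: plywood cog wheel, 78 mm across, 12 mm thick, with a 12 mm peg reaching 30 mm high, lying on the near left corner of the board. Origin centre of underside.
- pencil_cup: Bystander: white cup, 72 mm diameter, 95 mm high, left on the table. Origin centre of underside.
- parts_tray: Bystander: plywood tray 160 x 240 x 45 mm, left on the table. Origin centre of underside.
- screwdriver: Bystander: screwdriver lying right on the table.
- switch_box: Bystander: white switch box 60 x 90 x 40 mm, right on the table. Origin centre of underside.

How it is judged:
By the outcome, as a careful person would: the job done as asked, in the order asked, and still so for the second after the job is handed in, with the robot touching nothing.
It also fails if it takes over 51 s, if anything falls off the work surface, if the arm or the gripper's body presses on something with over 40 N, if the wrist force passes 120 N, or if a joint passes its speed limit or range.

## Working session

There is one attempt and no reset: what is moved stays moved. The work goes in short steps, Python scripts to look and compute and a shell command to move; the robot and the scene stay as the last step left them, time stands still between calls to the robot, and variables do not carry over. Pictures are saved under pics/ and viewed, at most 10 in all, crops included, and the job is handed in when it is done.

```bash
mkdir -p pics; cat > h.py <<'E'
import numpy as np, cv2
from plant import get_obs, eyes, ctrl, spotter
def ray(cam,px,z):
    m=eyes.camera_model(cam);E=np.array(m["extrinsics"])
    d=E[:3,:3]@np.array([(px[0]-m["cx"])/m["fx"],(px[1]-m["cy"])/m["fy"],1]);o=E[:3,3]
    return o+d*(z-o[2])/d[2]
E
python3 - <<'E'
from h import *
np.set_printoptions(precision=4,suppress=True)
for c in("scene","top"):
    im=eyes.snapshot(c);cv2.imwrite(f"pics/{c}0.png",im)
    print(c,np.array(eyes.camera_model(c)["extrinsics"])[:3,3])
    for n,z in(("axis",.024),("knob_center",.057),("board",0),("pull_knob",.016)):
        for r in spotter.place_of(c,n)[:2]: print(n,r["p"],r["location"],ray(c,r["location"],z))
o=get_obs();print(o["clock"],o["tool_pos"],o["orientation"],o["force"],o["opening"],ctrl.grip_depth)
E
```

```text
scene [0.8873 0.5806 1.0768]
axis 0.85 [310.9, 207.8] [0.598  0.0198 0.024 ]
knob_center 0.65 [331.6, 187.5] [0.5154 0.0049 0.057 ]
board 0.78 [310.0, 209.9] [0.5977 0.0124 0.    ]
pull_knob 0.41 [330.3, 192.4] [ 0.5137 -0.004   0.016 ]
top [0.2453 0.0022 1.7526]
axis 0.82 [322.2, 205.3] [0.594 0.013 0.024]
axis 0.7 [203.9, 205.6] [0.5616 0.4478 0.024 ]
knob_center 0.41 [325.3, 226.3] [ 0.5116 -0.0036  0.057 ]
board 0.57 [322.6, 208.4] [0.5871 0.0108 0.    ]
pull_knob 0.41 [323.8, 228.6] [0.5091 0.0011 0.016 ]
0.5 [0.1812 0.6502 0.2265] [179.9956  -0.0003 -15.5721] [-0.0056 -0.1643 -0.1717] 0.08753422491138659 0.0188
```

View pics/top0.png

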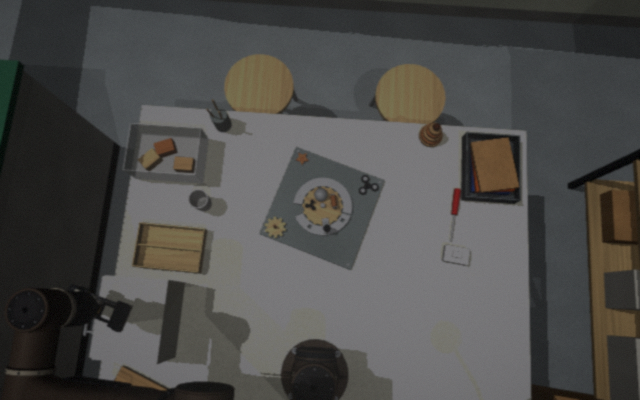

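View pics/scene0.png

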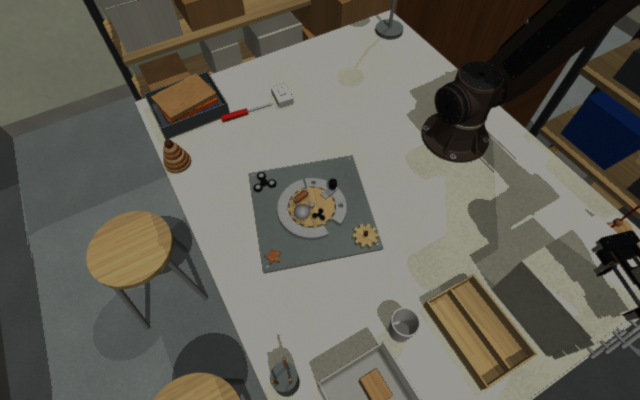

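```bash
python3 - <<'E'
import cv2,numpy as np
a=cv2.imread("pics/scene0.png")[165:250,265:365];b=cv2.imread("pics/top0.png")[170:245,285:365]
f=lambda i:cv2.convertScaleAbs(cv2.resize(i,(400,400*i.shape[0]//i.shape[1]),interpolation=cv2.INTER_CUBIC),alpha=1.6)
a,b=f(a),f(b);h=max(a.shape[0],b.shape[0]);o=np.zeros((h,800,3),np.uint8);o[:a.shape[0],:400]=a;o[:b.shape[0],400:]=b
cv2.imwrite("pics/crop.png",o)
E
```

```text
(no output)
```

View pics/crop.png

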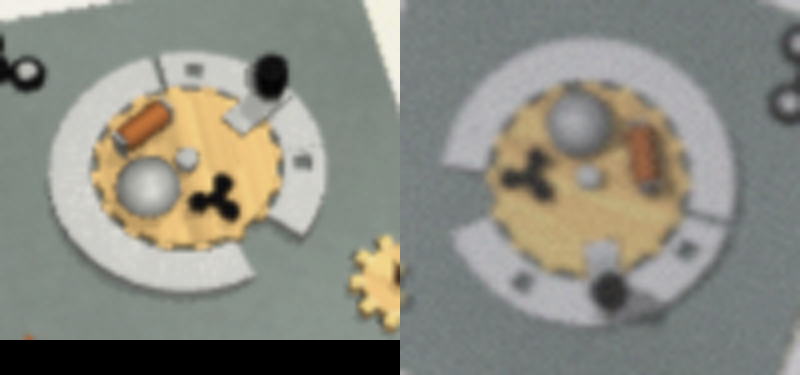

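The crop shows the knob at scene pixel (332.5,184) and top pixel (327,228). The next clockwise hole is at scene (340.8,205.3) and top (309.4,226.4).

```bash
python3 - <<'E'
from h import *
np.set_printoptions(precision=4,suppress=True)
for c,k,h,o in(("scene",(332.5,184),(340.75,205.25),(313.5,182.5)),("top",(327,228.2),(309.4,226.4),(342.2,220))):
    K=ray(c,k,.057);H=ray(c,h,.023);O=ray(c,o,.023);A=np.array([.596,.0165])
    print(c,K,H,O)
    for P in(K,H,O):
        v=P[:2]-A;print(np.hypot(*v),np.degrees(np.arctan2(v[1],v[0]))%360)
E
```

```text
scene [ 0.5062 -0.005   0.057 ] [0.5122 0.0574 0.023 ] [ 0.544  -0.0602  0.023 ]
0.09237093397817851 193.49122605571873
0.09324857866197388 154.01119259020314
0.09268638282330041 235.85531620876623
top [ 0.5052 -0.0102  0.057 ] [0.5124 0.0541 0.023 ] [ 0.5446 -0.0639  0.023 ]
0.09466912213761612 196.359233151678
0.09169622336688087 155.75958749583
0.09538978352154655 237.4094916598434
```

```bash
python3 -m crank '[0,0,0,40.8,45.4,0,1, 0,0,0,40.8,45.4,0,1, 0,0,0,40.8,45.4,0,1, 0,0,0,40.8,45.4,0,1, 0,0,0,40.8,45.4,0,1]'; python3 -m crank '[0,0,0,40.8,45.4,0,1, 0,0,0,40.8,45.4,0,1, 0,0,0,40.8,45.4,0,1, 0,0,0,40.8,45.4,0,1, 0,0,0,40.8,45.4,0,1]'
```

```text
clock: 1.12
tool_pos: [0.3174, 0.375, 0.2269]
orientation: [-179.9, -0.0, -15.5]
force: [1.4, 0.9, 1.0]
opening: 0.0877
gripper_force: 0.0
clock: 1.75
tool_pos: [0.453, 0.1016, 0.2272]
orientation: [-179.9, -0.1, -15.5]
force: [1.1, 0.3, -0.2]
opening: 0.0878
gripper_force: 0.0
```

```bash
python3 -m crank '[0,0,0,40,44.5,0,1, 0,0,0,40,44.5,0,1, 0,0,-0.166,0,0,30,1, 0,0,-0.166,0,0,40,1, 0,0,-0.166,0,0,37,1]'; python3 -m crank '[0,0,0,0,0,0,1]'
python3 - <<'E'
from h import *
c="scene";im=eyes.snapshot(c)
for r in spotter.place_of(c,"knob_center")[:2]: print(r["p"],r["location"],ray(c,r["location"],.057))
cv2.imwrite("pics/a1.png",cv2.convertScaleAbs(cv2.resize(im[120:240,260:420],(800,600),interpolation=cv2.INTER_CUBIC),alpha=1.6))
E
```

```text
clock: 2.38
tool_pos: [0.5056, -0.0043, 0.1187]
orientation: [-180.0, -0.0, 13.2]
force: [-0.1, 0.8, -1.9]
opening: 0.0875
gripper_force: 0.0
clock: 2.5
tool_pos: [0.5037, -0.0046, 0.1175]
orientation: [180.0, 0.3, 12.9]
force: [-0.4, 0.1, 0.7]
opening: 0.0879
gripper_force: 0.0
0.71 [397.8, 329.2] [0.58991159 0.45859451 0.057     ]
0.47 [330.1, 186.4] [ 0.51730724 -0.00096902  0.057     ]
```

View pics/a1.png

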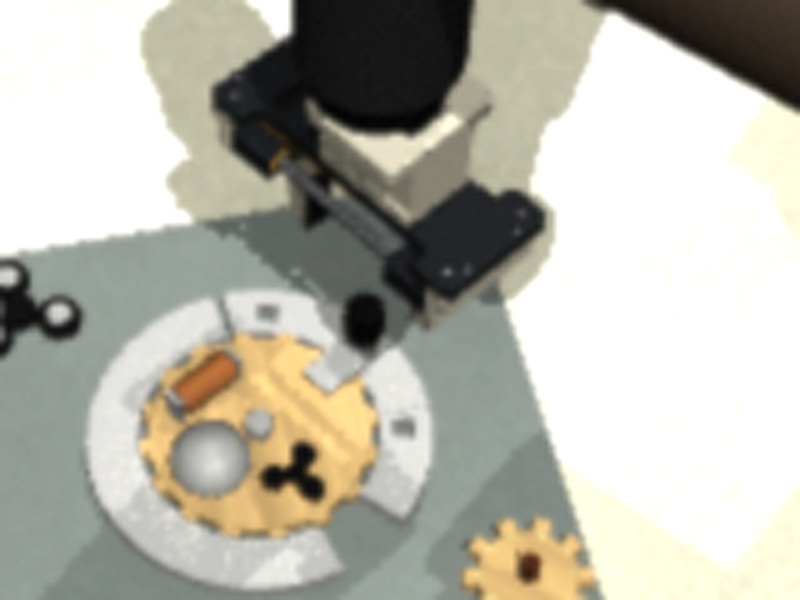

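The knob shows at crop (364,320), which is scene (332.8,184), under the open fingers. That agrees with the earlier estimate. I'll go down around it and close in stages, watching the side force.

```bash
python3 -m crank '[0,0,0,2,0,25,1, 0,0,0,2,0,25,1, 0,0,0,0,0,20,0.8, 0,0,0,0,0,0,0.55,0,0,0,0,0,0,0.45]'; python3 -m crank '[0,0,0,0,0,0,0.40,0,0,0,0,0,0,0.40,0,0,0,0,0,0,0.36,0,0,0,0,0,0,0.36]'
```

```text
clock: 3.22
tool_pos: [0.5107, -0.0025, 0.0513]
orientation: [-180.0, -0.2, 12.9]
force: [0.1, 0.7, 1.3]
opening: 0.0634
gripper_force: 0.0
clock: 3.72
tool_pos: [0.5094, -0.003, 0.0497]
orientation: [-180.0, -0.0, 13.0]
force: [-0.1, 0.9, 0.6]
opening: 0.0321
gripper_force: 0.0
```

```bash
python3 -m crank '[0,0,0,0,0,3,0.34,0,0,0,0,0,0,0.33]'; python3 -m crank '[0,0,0,0,0,0,0.32,0,0,0,0,0,0,0.32]';  python3 -m crank '[0,0,0,0,0,0,0.31,0,0,0,0,0,0,0.31]'
```

```text
clock: 3.98
tool_pos: [0.5094, -0.0031, 0.0463]
orientation: [180.0, 0.0, 13.0]
force: [0.3, -1.3, -0.2]
opening: 0.029
gripper_force: 0.5
clock: 4.22
tool_pos: [0.5092, -0.0031, 0.0464]
orientation: [180.0, 0.0, 13.0]
force: [0.6, -0.7, -0.4]
opening: 0.028
gripper_force: 0.6
clock: 4.47
tool_pos: [0.5092, -0.0031, 0.0464]
orientation: [180.0, 0.0, 13.0]
force: [0.5, -1.3, -1.5]
opening: 0.0273
gripper_force: 1.0
```

```bash
python3 -m crank '[0,0,0,0,0,0,0.30,0,0,0,0,0,0,0.29]'; python3 -m crank '[0,0,0,0,0,0,0.0,0,0,0,0,0,0,0.0]'
```

```text
clock: 4.72
tool_pos: [0.5092, -0.0035, 0.0465]
orientation: [180.0, 0.0, 13.0]
force: [1.5, -5.2, -1.9]
opening: 0.0254
gripper_force: 9.8
clock: 4.97
tool_pos: [0.5093, -0.0035, 0.0465]
orientation: [180.0, 0.0, 13.0]
force: [1.5, -6.4, -1.6]
opening: 0.0257
gripper_force: 30.0
```

```bash
python3 -m crank '[0,0,0,0,0.5,0,0, 0,0,0,0,0,-2,0]'; python3 -m crank '[0,0,0,0,0,-3,0,0,0,0,0,0,-3,0,0,0,0,0,0,-3,0,0,0,0,0,0,0,0]'
```

```text
clock: 5.22
tool_pos: [0.5092, -0.0036, 0.0481]
orientation: [-180.0, 0.0, 12.9]
force: [3.1, -3.9, -8.2]
opening: 0.0255
gripper_force: 30.0
clock: 5.72
tool_pos: [0.5092, -0.0033, 0.0577]
orientation: [-180.0, 0.0, 12.9]
force: [-0.2, -0.9, -8.9]
opening: 0.025
gripper_force: 30.0
```

```bash
python3 -m crank '[0,0,0.095,0.4,-8.4,0,0,0,0,0.095,0.4,-8.4,0,0,0,0,0,0,0,0,0]'
```

```text
clock: 6.1
tool_pos: [0.5074, 0.0136, 0.0576]
orientation: [-180.0, -0.0, 2.1]
force: [1.4, -1.1, -8.5]
opening: 0.0253
gripper_force: 30.0
```

```bash
python3 -m crank '[0,0,0.095,0.4,-8.4,0,0,0,0,0.095,0.4,-8.4,0,0,0,0,0.095,0.4,-8.4,0,0,0,0,0.095,0.4,-8.4,0,0,0,0,0,0,0,0,0]'
```

```text
clock: 6.72
tool_pos: [0.5134, 0.046, 0.0578]
orientation: [-180.0, -0.1, -19.6]
force: [4.9, -5.9, -8.5]
opening: 0.025
gripper_force: 30.0
```

```bash
python3 -m crank '[0,0,0,0.5,0,2,0,0,0,0,0,0,0.7,0,0,0,0,0,0,0,0]'
```

```text
clock: 7.1
tool_pos: [0.5133, 0.0456, 0.055]
orientation: [180.0, -0.0, -19.6]
force: [4.0, -4.4, -8.6]
opening: 0.0256
gripper_force: 30.0
```

```bash
python3 -m crank '[0,0,0,0,0,0.6,0,0,0,0,0,0,0,0]'
```

```text
clock: 7.35
tool_pos: [0.5133, 0.0456, 0.0544]
orientation: [180.0, -0.0, -19.6]
force: [2.6, -4.5, -8.1]
opening: 0.0251
gripper_force: 30.0
```

```bash
python3 -m crank '[0,0,0,0,0,0,0.345,0,0,0,0,0,0,0.345,0,0,0,0,0,0,0.345]'; python3 -m crank '[0,0,0,0,0,2.5,0.345,0,0,0,0,0,2.5,0.345,0,0,0,0,0,0,0.345]'
```

```text
clock: 7.72
tool_pos: [0.5133, 0.0464, 0.0548]
orientation: [-180.0, -0.0, -19.6]
force: [0.2, 0.1, -1.1]
opening: 0.0304
gripper_force: 0.0
clock: 8.1
tool_pos: [0.5128, 0.046, 0.0489]
orientation: [180.0, 0.0, -19.7]
force: [1.3, 0.4, 0.1]
opening: 0.0304
gripper_force: 0.0
```

```bash
python3 -m crank '[0,0,0.011,0,-1,0,0.345,0,0,0.011,0,-1,0,0.345,0,0,0.011,0,-1,0,0.345,0,0,0.011,0,-1,0,0.345,0,0,0.011,0,-1,0,0.345]'; python3 -m crank '[0,0,0.011,0,-1,0,0.345,0,0,0.011,0,-1,0,0.345,0,0,0.011,0,-1,0,0.345]'
```

```text
clock: 8.72
tool_pos: [0.5144, 0.0498, 0.0492]
orientation: [179.9, 0.0, -22.9]
force: [1.1, -7.2, -0.2]
opening: 0.0303
gripper_force: 2.7
clock: 9.1
tool_pos: [0.5155, 0.0526, 0.049]
orientation: [179.9, 0.0, -24.8]
force: [1.5, -5.7, -1.7]
opening: 0.0304
gripper_force: 2.3
```

```bash
python3 -m crank '[0,0,0.011,0,-1,0,0.345,0,0,0.011,0,-1,0,0.345]'; python3 -m crank '[0,0,0.011,0,-1,0,0.345,0,0,0.011,0,-1,0,0.345]'
```

```text
clock: 9.35
tool_pos: [0.5163, 0.0551, 0.049]
orientation: [180.0, 0.0, -26.1]
force: [-1.5, -0.9, -0.9]
opening: 0.03
gripper_force: 0.7
clock: 9.6
tool_pos: [0.5176, 0.0573, 0.0492]
orientation: [-180.0, 0.0, -27.3]
force: [-0.9, -1.7, -1.8]
opening: 0.0301
gripper_force: 0.7
```

```bash
python3 -m crank '[0,0,0.011,0,-1,0,0.345]'; python3 -m crank '[0,0,0.006,0,-0.5,0,0.345]'
```

```text
clock: 9.72
tool_pos: [0.5179, 0.0578, 0.0492]
orientation: [180.0, 0.0, -27.9]
force: [-1.6, -5.4, 0.6]
opening: 0.0302
gripper_force: 2.4
clock: 9.85
tool_pos: [0.5179, 0.0579, 0.0492]
orientation: [179.9, 0.0, -28.3]
force: [-1.3, -5.3, 0.6]
opening: 0.0305
gripper_force: 3.0
```

```bash
python3 -m crank '[0,0,0,0,0,0,0.345]'; python3 -m crank '[0,0,0.006,0,-0.5,0,0.345]'
```

```text
clock: 9.98
tool_pos: [0.5179, 0.0578, 0.0492]
orientation: [179.9, 0.0, -28.3]
force: [-0.9, -5.8, 0.1]
opening: 0.0303
gripper_force: 2.5
clock: 10.1
tool_pos: [0.518, 0.0579, 0.0492]
orientation: [179.9, 0.0, -28.6]
force: [-0.8, -6.8, 1.6]
opening: 0.0301
gripper_force: 3.7
```

```bash
python3 -m crank '[0,0,0,0,1.5,0,0.345,0,0,0,0,1.5,0,0.345,0,0,0,0,0,0,0.345]'; python3 -m crank '[0,0,0,0,1,0,0.345,0,0,0,0,1,0,0.345,0,0,0,0,1,0,0.345,0,0,0,0,0,0,0.345]'
```

```text
clock: 10.48
tool_pos: [0.5177, 0.0566, 0.0495]
orientation: [-179.9, -0.0, -28.6]
force: [0.0, 0.2, 0.3]
opening: 0.0301
gripper_force: 0.0
clock: 10.98
tool_pos: [0.5158, 0.0536, 0.0493]
orientation: [-180.0, -0.0, -28.6]
force: [0.3, 0.4, 1.0]
opening: 0.0302
gripper_force: 0.0
```

```bash
python3 -m crank '[0,0,0,0,1,0,0.345,0,0,0,0,1,0,0.345]'; python3 -m crank '[0,0,0,0,1,0,0.345]';python3 -m crank '[0,0,0,0,1,0,0.345]'
```

```text
clock: 11.22
tool_pos: [0.5148, 0.052, 0.0493]
orientation: [-180.0, -0.0, -28.6]
force: [-0.6, 1.3, 0.0]
opening: 0.0304
gripper_force: 0.7
clock: 11.35
tool_pos: [0.5143, 0.051, 0.0493]
orientation: [-180.0, -0.0, -28.6]
force: [-0.1, 3.0, 0.2]
opening: 0.0302
gripper_force: 0.7
clock: 11.48
tool_pos: [0.5137, 0.0501, 0.0493]
orientation: [-180.0, 0.0, -28.6]
force: [0.2, 1.7, -0.7]
opening: 0.0302
gripper_force: 0.7
```

```bash
python3 -m crank '[0,0,0,0,1,0,0.345]';python3 -m crank '[0,0,0,0,0,0,0.345]'
```

```text
clock: 11.6
tool_pos: [0.5137, 0.0496, 0.0493]
orientation: [-179.9, -0.0, -28.6]
force: [0.6, 5.9, -0.9]
opening: 0.0303
gripper_force: 2.6
clock: 11.72
tool_pos: [0.5136, 0.0496, 0.0493]
orientation: [-179.9, -0.0, -28.6]
force: [-1.8, 4.9, -1.6]
opening: 0.0304
gripper_force: 2.1
```

```bash
python3 -m crank '[0,0,0,0,-2.5,0,0.345,0,0,0,0,-2.5,0,0.345,0,0,0,0,-1,0,0.345,0,0,0,0,-1,0,0.345,0,0,0,0,0,0,0.345]';python3 -m crank '[0,0,0,0,2,0,0.345,0,0,0,0,0,0,0.6,0,0,0,0,0,0,0.8,0,0,0,0,0,-10,0.8,0,0,0,0,0,-30,0.8]'
python3 -m crank '[0,0,0,-50,0,-30,0.8,0,0,0,-60,0,-20,0.8,0,0,0,0,0,0,0.8]'
python3 - <<'E'
from h import *
im=eyes.snapshot("scene");cv2.imwrite("pics/b1.png",cv2.convertScaleAbs(cv2.resize(im[130:250,260:420],(800,600),interpolation=cv2.INTER_CUBIC),alpha=1.6))
for c in("scene","top"):
  eyes.snapshot(c)
  for r in spotter.place_of(c,"knob_center")[:3]: print(c,r["p"],r["location"],ray(c,r["location"],.057))
E
```

```text
clock: 12.35
tool_pos: [0.5164, 0.0552, 0.0492]
orientation: [180.0, 0.0, -28.6]
force: [-1.5, -1.8, 0.1]
opening: 0.0305
gripper_force: 0.6
clock: 12.98
tool_pos: [0.5148, 0.0532, 0.089]
orientation: [179.9, 0.1, -28.6]
force: [0.1, -0.6, 0.3]
opening: 0.0646
gripper_force: 0.0
clock: 13.35
tool_pos: [0.4183, 0.1077, 0.1416]
orientation: [-179.7, -0.1, -28.3]
force: [0.8, -0.7, -0.1]
opening: 0.0701
gripper_force: 0.0
scene 0.57 [342.5, 200.2] [0.51026905 0.06149654 0.057     ]
top 0.74 [174.6, 248.8] [0.39273259 0.52418009 0.057     ]
top 0.46 [310.6, 226.8] [0.50600272 0.04873311 0.057     ]
```

View pics/b1.png

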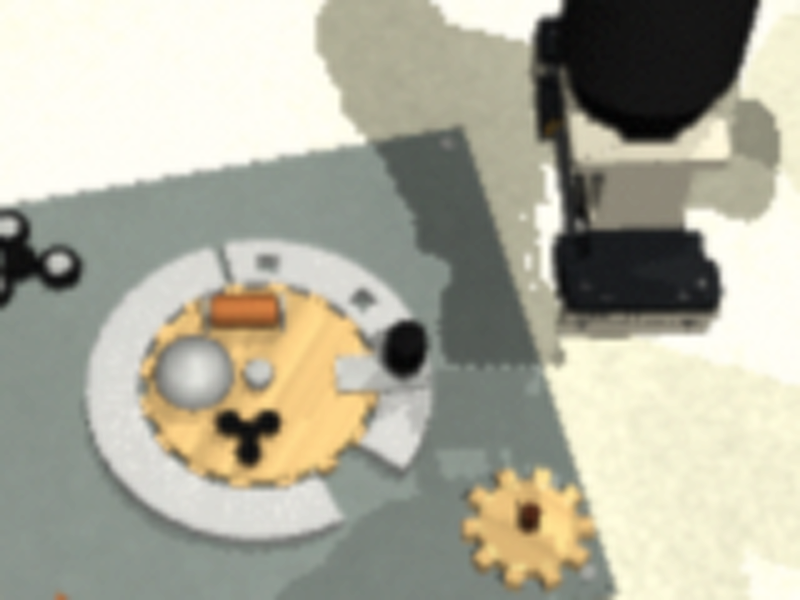

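The picture shows the knob at crop (404,347), which is scene (340.8,199.4). It sits low on its arm over the next hole, the old hole is empty at (363,298), and the gripper is clear. The pin stopped against both sides of the hole when nudged each way.

```bash
python3 -c "from plant import ctrl;print(ctrl.close_job())"
```

```text
the job is handed in; nothing more can be done
None
```

The turntable was swung clockwise and its pin dropped into the next hole at about 0.68 rad, captured on both sides when nudged; I let go, backed the gripper clear and handed the job in at about 13.5 s.

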